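Full dose from a two-stop pump bottle

ROBOT

A 6-joint arm with a two-finger parallel gripper is mounted at the origin on the work surface. World frame = base frame: x ahead of the robot, y to its left, z up, the work surface at z = 0. Lengths are in mm, angles in rad, forces in N, time in s.
With the tool pointing down it reaches from about 275 to 825 mm from the base axis. Payload 4.9 kg.
Tool frame: the origin (TCP) lies at the very end of the fingers, on their centre line; the grasp point (between the pads) lies 19 mm behind it; z points along the fingers, y is the line along which they close (so a half turn about z gives the same grasp; the last joint's range is limited). The gripper opens to 85 mm and grips with 20 to 120 N. Pads are 22 mm wide; open, the fingers measure 114 mm over their backs; the gripper's body (76 mm by 85 mm) begins 54 mm behind the grasp point. The pads swing forward as they close: fully open they stand 13 mm farther back than shut.
Start: joints at [1.2, 0.326, -0.193, 1.052, 0, 1.437], TCP at [129.019, 534.67, 192.381] pointing down, gripper open.
Joint ranges: [-2.65, 2.65], [-0.97, 1.79], [-1.3, 1.35], [-1.93, 2.1], [-1.47, 1.37], [-3.14, 3.14]. Speed limits (rad/s): [2.57, 2.57, 3.14, 3.14, 3.14, 3.14].

INTERFACE

Orientations are given as [roll, pitch, yaw] about the fixed x, y, z axes, in that order (R = Rz(yaw) Ry(pitch) Rx(roll)).
In Python, from bench import bot, solve_ik, imaging gives the robot as it stands. Calls block until the motion is done:
- bot.move_ptp(position, orientation): joint-space move of the TCP to a pose.
- bot.movel(position, rot=None, max_speed=150, threshold=None): straight line of the TCP; rot=None keeps the orientation; max_speed is the mean speed in mm/s. With threshold (N) it stops when the force on the tool has changed by that much, and returns True; else False.
- bot.move_j(angles): joint-space move.
- bot.grip(opening, effort=None): opening from 0.0 (shut) to 1.0 (fully open); effort is the grip in N (None keeps the last); returns when the fingers have stopped.
- bot.dwell(seconds).
- solve_ik(position, orientation): joint angles nearest the present ones, or None.
- bot.get_state(): the state.
- imaging.capture(name): name is "side" or "top" or "wrist"; returns the picture (420x560x3 uint8, blue, green, red); there is no depth.
- imaging.camera_model(name): a dict with "K" (3x3 intrinsics, pixels), "position" and "rotation" of the camera in the world. Camera axes: x right, y up, looking along -z (the intrinsics and any distortion apply to the point x, -y, -z); pixel columns grow to the right and rows downward; lengths in mm; the calibration is good to about 2 mm. The wrist camera is an equidistant fisheye: a pixel r from the principal point sees the ray r / f radians off the axis. A picture is of the moment at which its call begins: read the wrist's pose just before it. camera_model takes no time and is no camera call; for the wrist camera it gives the pose at the moment of the call.
A pose or a line that the arm cannot do raises bot.IKError and nothing moves.
- bot.sign_off(): hands the job in; it is judged then, once.
The state is a dict: "t": time; "qpos": joint angles; "joint_velocities": joint speeds; "effort": joint torques, N m; "tcp_pos": TCP position; "orientation": TCP orientation; "contact_force": force on the tool from outside, world axes, zero at the start; "wrist_torque": the same for the moment, N m; "opening": opening from 0.0 (shut) to 1.0 (fully open); "gripper_force": force on a finger pad.
Only numpy, scipy, OpenCV 4.12 (cv2) and the standard library are available. Lean on these libraries where they do the work, as an engineer would, in place of code of your own. Each camera call takes 0.05 s, during which the arm holds its last target. There are 200 camera calls.

TASK

Swing the pump bottle's spout over the white dish, then press the pump head straight down, past the soft half-dose stop, until it stands firmly on its second stop (a steady push of 15 to 20 N); hold it there a moment and let it come all the way up again. Never press the pump while its spout is away from the white dish, use no more than 28 N on it (pressing or squeezing), and leave the two dishes and the jar where they stand.

Things in the scene. Friction and masses are not known exactly. Their poses are not given: they have to be found in the camera images.
- caddy: grey bottle caddy with two cups (68 mm across, 48 mm high), screwed down. Origin on the worktop, on the upright axis of the pump bottle. Its +x axis points from the second, capped bottle (160 mm high, 54 mm across, 82 mm away at x = -82 mm) to the pump bottle. The pump bottle turns in its cup. No contact with caddy, bottle or pump may exceed 28 N.
- pump_foot (a point): the pump bottle (white, teal stripe): point on the worktop on its axis, x axis along the spout. 54 mm wide to z = 122 mm, collar 31 mm wide to z = 152 mm, above it the pump head with its round flat button, 29 mm across, on the axis. HEIGHT ONLY BY TOUCH: top of the released button anywhere from 190 to 208 mm above the worktop, as the bottle sits 0 to 18 mm up in its cup (all heights rise with it).
- drip (a point): the point on the worktop (z = 0) straight below the spout's opening, 68 mm from the bottle's axis; it turns with the spout. The spout is a straight white bar from the button, 12 mm wide and 10 mm high, its top 1.5 mm below the button's top; its turned-down tip (10 mm round) ends 20 mm below the button's top and 73 mm from the axis.
- spout_turn (a joint): turn of bottle, pump and spout together about the upright axis, rad: 0 when the spout points along the caddy's +x axis, growing counter-clockwise seen from above, range -1.9 to 1.9. It stays where it is left; friction about 0.05 N m (about 1 N at the spout, pushed sideways).
- first_stroke (a joint): m, how far the head has gone down on its first, soft spring: 0 released, 0.010 at the soft stop (half dose). It takes about 3 N to start and 5 N at the soft stop; the head springs back by itself.
- second_stroke (a joint): m, how far the head has gone on, beyond the soft stop, against the second, stiffer spring: 0 until the push exceeds 7 N, 0.005 at 11 N, where it meets the firm second stop (full dose) and the force rises steeply (about 12 N per mm); only a push of 15 to 20 N seats it there. Head and button go down by first_stroke + second_stroke, 15 mm in all. Go slowly: the arm's own momentum adds to the push.
- white_dish_mid (a point): centre of the white ceramic dish, half-way up: round, 56 mm across the rim, 22 mm high, wall 3 mm, loose on the worktop about 68 mm from the bottle's axis, 50 degrees to one or the other side of the caddy's +x axis.
- blue_dish_mid (a point): centre of the blue dish of the same size, loose on the worktop at the other side: not to be dosed.
- jar: low white cream jar, 58 mm across and 38 mm high, loose, origin at its underside, about 135 mm from the bottle's axis on the caddy's +x side: a bystander.
Mind the look-alikes: they are no part of the job. Leave any green or yellow look-alike of the caddy alone.

How it is judged (in metres and radians):
On the way, in this order (a step that is already met when the one before it is completed fails the run):
1. the spout is over the white dish (within 16 mm of its centre, seen from above) with the pump head still up (horizontal distance between drip and white_dish_mid below 0.016 m and value of joint first_stroke below 0.003 m), for 0.2 s.
2. the pump is held for 0.3 s firmly on its second stop (second stroke over 3.5 of its 5 mm, first stroke over 8 mm, fingers pushing with more than 13 N) with the spout over the white dish (value of joint second_stroke above 0.0035 m and value of joint first_stroke above 0.008 m and horizontal distance between drip and white_dish_mid below 0.018 m and contact force between the fingers and caddy above 13 N), for 0.3 s.
At the end, for the whole second after the job is handed in: The pump head is all the way up again (first stroke under 2 mm, second under 1.5 mm), the spout is still over the white dish (within 18 mm of its centre, seen from above), and the two dishes and the jar are within 20 mm of where they stood (value of joint first_stroke below 0.002 m and value of joint second_stroke below 0.0015 m and horizontal distance between drip and white_dish_mid below 0.018 m and distance of each of white_dish_mid, blue_dish_mid, jar from where it was at the start of the episode below 0.02 m); the robot touches nothing.
It fails at once if the pump is pressed (first stroke over 4 mm) while the spout is more than 20 mm from the centre of the white dish (value of joint first_stroke above 0.004 m and horizontal distance between drip and white_dish_mid above 0.02 m).
It fails at once if the robot touches the pump, the bottle or the caddy with more than 28 N (contact force between any of the fingers, the arm and caddy above 28 N).
It fails at once if a dish or the jar is pushed more than 20 mm away (distance of any of white_dish_mid, blue_dish_mid, jar from where it was at the start of the episode above 0.02 m).
It also fails if it takes over 56 s, if anything falls off the work surface, if the arm or the gripper's body presses on something with over 40 N, if the wrist force passes 120 N, or if a joint passes its speed limit or range.

## Working session

There is one attempt and no reset: what is moved stays moved. The work goes in short steps, each a Python script; the robot and the scene stay as the last script left them, time stands still between calls to the robot, and variables do not carry over. Pictures are saved under pics/ and viewed, at most 10 in all, crops included, and the job is handed in when it is done.

```bash
ls; mkdir -p pics
python3 - <<'E'
from bench import bot, imaging
import cv2,numpy as np
a=imaging.capture("top");b=imaging.capture("side")
cv2.imwrite("pics/top0.png",a);cv2.imwrite("pics/side0.png",b)
for n in("top","side"):
    m=imaging.camera_model(n);print({k:np.round(v,3).tolist() if not isinstance(v,str) else v for k,v in m.items()})
s=bot.get_state();print(s['t'],s['orientation'])
E
```

```text
pics
{'K': [[444.353, 0.0, 278.739], [0.0, 444.353, 208.67], [0.0, 0.0, 1.0]], 'position': [429.16, -45.759, 981.286], 'rotation': [0.074, 0.016, -1.549]}
{'K': [[429.965, 0.0, 279.581], [0.0, 429.965, 217.033], [0.0, 0.0, 1.0]], 'position': [421.797, -889.768, 631.339], 'rotation': [0.971, 0.004, -0.068]}
0.1 [-3.14000799e+00 -1.95126532e-04  2.90478298e+00]
```

View pics/top0.png

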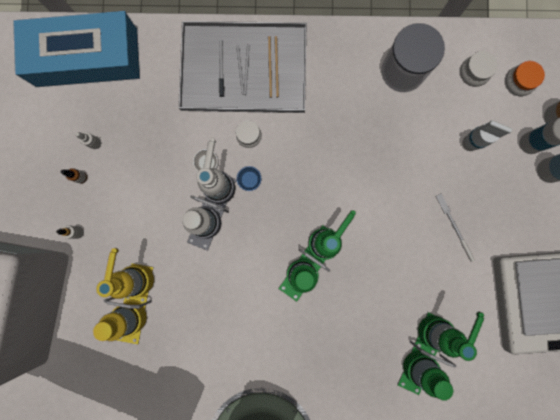

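View pics/side0.png

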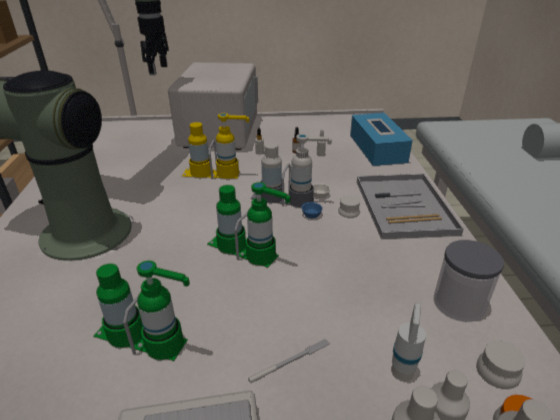

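The top picture shows the grey caddy around (210,200), its pump button near (205,177), the spout tip near (211,143), the white dish partly hidden near (206,160), the blue dish at (249,178) and the jar at (248,132). I'll zoom in and move the wrist camera above them.

```bash
cat > h.py <<'E'
import numpy as np, cv2
from scipy.spatial.transform import Rotation as R
from bench import bot, solve_ik, imaging
def ray(m,u,v,fish=False):
    K=np.array(m['K']);x=(u-K[0,2])/K[0,0];y=(v-K[1,2])/K[1,1]
    if fish:
        r=np.hypot(x,y)+1e-12;d=np.array([np.sin(r)*x/r,-np.sin(r)*y/r,-np.cos(r)])
    else: d=np.array([x,-y,-1.])
    return np.array(m['position']),R.from_euler('xyz',m['rotation']).apply(d)
def at_z(m,u,v,z,fish=False):
    p,d=ray(m,u,v,fish);return p+d*(z-p[2])/d[2]
def proj(m,P,fish=False):
    K=np.array(m['K']);q=R.from_euler('xyz',m['rotation']).inv().apply(np.array(P)-m['position'])
    x,y,z=q[0],-q[1],-q[2]
    if fish:
        r=np.hypot(x,y);t=np.arctan2(r,z);x,y=x/r*t,y/r*t
    else: x,y=x/z,y/z
    return np.array([K[0,0]*x+K[0,2],K[1,1]*y+K[1,2]])
E
python3 - <<'E'
from h import *
a=cv2.imread("pics/top0.png")[110:260,170:280];b=cv2.imread("pics/side0.png")[125:225,250:370]
a=cv2.resize(a,None,fx=4,fy=4,interpolation=3);b=cv2.resize(b,(360*1,300),interpolation=3)
c=np.zeros((600,800,3),np.uint8);c[:,:440]=a;c[:300,440:]=b;cv2.imwrite("pics/z0.png",c)
m=imaging.camera_model("top")
for n,u,v,z in[("button",205,177,199),("tip",211,143,195),("wd",206,160,22),("bd",249,178,22),("jar",248,132,38)]:print(n,at_z(m,u,v,z).round())
print(imaging.camera_model("wrist"))
E
```

```text
button [541. 101. 199.]
tip [603.  93. 195.]
wd [604. 133.  22.]
bd [566.  38.  22.]
jar [663.  41.  38.]
{'K': array([[325.1922621 ,   0.        , 277.94565432],
       [  0.        , 325.1922621 , 206.76188098],
       [  0.        ,   0.        ,   1.        ]]), 'position': array([ 58.64576212, 551.66287318, 374.00483737]), 'rotation': array([-0.28308442,  0.00168982,  1.33325511])}
```

View pics/z0.png

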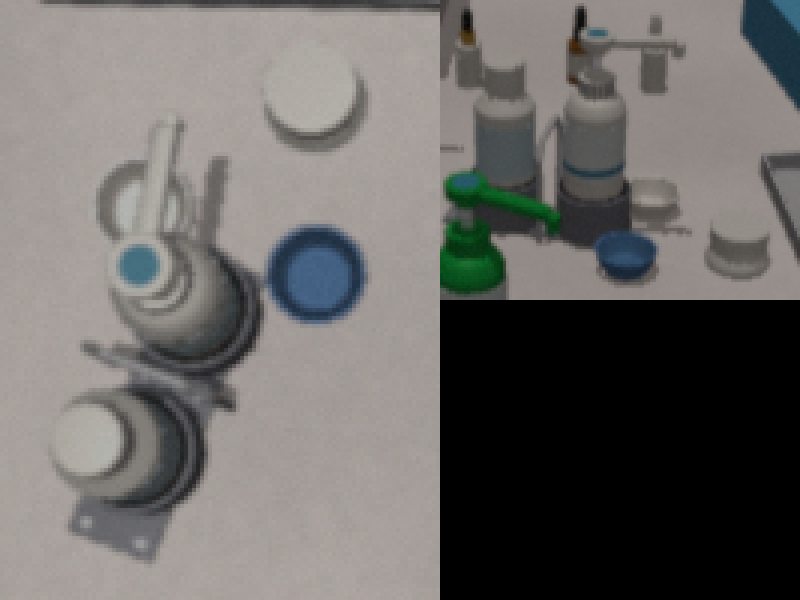

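Crop readings, converted to full-image pixels:

| Item | Pixel |
|---|---|
| Button | (204.4,176.1) |
| Spout tip | (212,138.6) |
| White dish | (206.1,161.6) |
| Blue dish | (248.6,178.1) |
| Side view, button | (302,136) |
| Side view, tip | (330,141) |

Next I'll triangulate these and take wrist views from above.

```bash
cat >> h.py <<'E'
def tri(rays):
    A=np.zeros((3,3));b=np.zeros(3)
    for p,d in rays:
        d=d/np.linalg.norm(d);M=np.eye(3)-np.outer(d,d);A+=M;b+=M@p
    return np.linalg.solve(A,b)
E
python3 - <<'E'
from h import *
t=imaging.camera_model("top");s=imaging.camera_model("side")
print("button",tri([ray(t,204.4,176.1),ray(s,302.3,136)]).round(1))
print("tip",tri([ray(t,211.9,139),ray(s,330,140)]).round(1))
print("wd",at_z(t,206.1,161.6,22).round(),"bd",tri([ray(t,248.6,178.1),ray(s,312,207)]).round(),"cap",at_z(t,192,219.6,165).round())
st=bot.get_state();p=np.array(st['tcp_pos'])
bot.movel([p[0],p[1],330],max_speed=250)
for i,y in enumerate((125,45)):
    bot.move_ptp([640,y,330],[np.pi,0,np.pi])
    m=imaging.camera_model("wrist");im=imaging.capture("wrist");cv2.imwrite(f"pics/w{i}.png",im)
    np.save(f"w{i}.npy",m,allow_pickle=True);print(m['position'].round(1),m['rotation'].round(3))
a=cv2.imread("pics/w0.png");b=cv2.imread("pics/w1.png")
cv2.imwrite("pics/w01.png",cv2.resize(np.hstack([a,b]),(800,300),interpolation=cv2.INTER_AREA))
print(bot.get_state()['t'])
E
```

```text
button [544.  103.1 192.3]
tip [613.2  93.4 183.6]
wd [600. 133.  22.] bd [566.  39.  22.] cap [466. 128. 165.]
[567.4 126.5 512.5] [-0.283 -0.     1.571]
[567.6  45.  512.5] [-0.283 -0.     1.569]
3.65
```

View pics/w0.png

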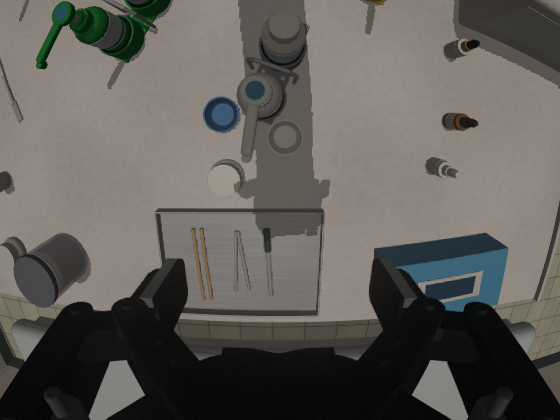

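View pics/w1.png

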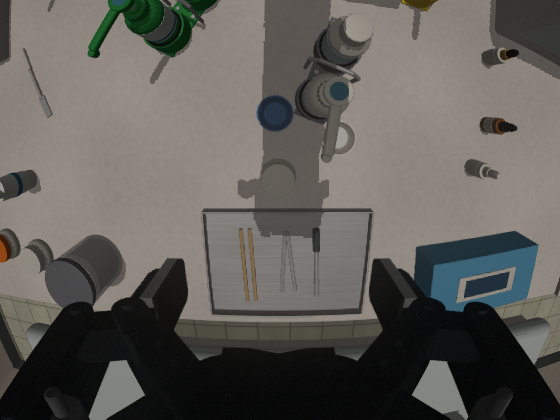

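In w0 the button is at (256,90), the spout's end at (248,158), the white dish at (286,138) and the blue dish at (222,115). In w1 the button is at (340,91) and the spout's end at (331,158). I'll triangulate, then turn the spout by pushing its -y side with the closed fingers along an arc.

Run:
```python
from h import *
m0=np.load("w0.npy",allow_pickle=True).item();m1=np.load("w1.npy",allow_pickle=True).item()
# refine button by teal blob
def teal(f,u,v):
    im=cv2.imread(f)[v-16:v+16,u-16:u+16];h=cv2.cvtColor(im,cv2.COLOR_BGR2HSV)
    k=(abs(h[...,0].astype(int)-100)<15)&(h[...,1]>80);ys,xs=np.nonzero(k);return xs.mean()+u-16,ys.mean()+v-16,k.sum()
a=teal("pics/w0.png",256,90);b=teal("pics/w1.png",340,91);print(a,b)
t=imaging.camera_model("top")
print("button",tri([ray(m0,*a[:2],True),ray(m1,*b[:2],True)]).round(1),tri([ray(m0,*a[:2],True),ray(m1,*b[:2],True),ray(t,204.4,176.1)]).round(1))
print("tip",tri([ray(m0,248,158,True),ray(m1,331,158,True)]).round(1))
for n,m,u,v,z in[("wd",m0,285.5,138,20),("bd",m0,221.5,115,20),("bd1",m1,275,114,20),("jar",m0,227,177,30)]:print(n,at_z(m,u,v,z,True).round(1))
```

```text
(np.float64(254.5730337078652), np.float64(89.77153558052434), np.int64(267)) (np.float64(338.7722007722008), np.float64(90.6911196911197), np.int64(259))
button [543.  104.1 195. ] [543.  103.8 193.3]
tip [609.7  97.3 196.7]
wd [602.9 138.   20. ]
bd [566.7  41.5  20. ]
bd1 [566.7  40.8  20. ]
jar [660.8  49.2  30. ]
```

```bash
cat >> h.py <<'E'
AX=np.array([543.,103.8])
def pose(th,s,off,z):
    c,n=np.cos(th),np.sin(th)
    return [AX[0]+c*s-n*off,AX[1]+n*s+c*off,z],[np.pi,0,th-np.pi/2]
E
python3 - <<'E'
from h import *
bot.grip(0.0,20)
d=np.deg2rad
p,o=pose(d(-35),50,-17,250);bot.move_ptp(p,o)
p,o=pose(d(-35),50,-17,172);bot.movel(p,o,max_speed=120)
for a in(-22,-12,0,10,20,28.5):
    p,o=pose(d(a),50,-17,172);bot.movel(p,o,max_speed=50)
    s=bot.get_state();print(a,np.round(s['contact_force'],1),round(s['t'],1))
p,o=pose(d(15),50,-17,172);bot.movel(p,o,max_speed=80)
bot.movel([p[0],p[1],330],max_speed=200)
im=imaging.capture("top");cv2.imwrite("pics/t1f.png",im)
bot.move_ptp([640,125,330],[np.pi,0,np.pi])
m=imaging.camera_model("wrist");np.save("w2.npy",m,allow_pickle=True);cv2.imwrite("pics/w2.png",imaging.capture("wrist"))
im=cv2.imread("pics/w2.png")[40:200,190:350]
cv2.imwrite("pics/w2z.png",cv2.resize(im,(600,600),interpolation=2));print(bot.get_state()['t'])
E
```

```text
-22 [-0.3  1.1 -0.4] 6.5
-12 [1.2 0.  0.4] 6.8
0 [ 0.2  0.2 -0.3] 7.2
10 [-0.  -0.9  0.3] 7.5
20 [ 0.4 -0.3 -0.3] 7.9
28.5 [ 0.2 -0.2 -0.3] 8.2
11.2333
```

View pics/w2z.png

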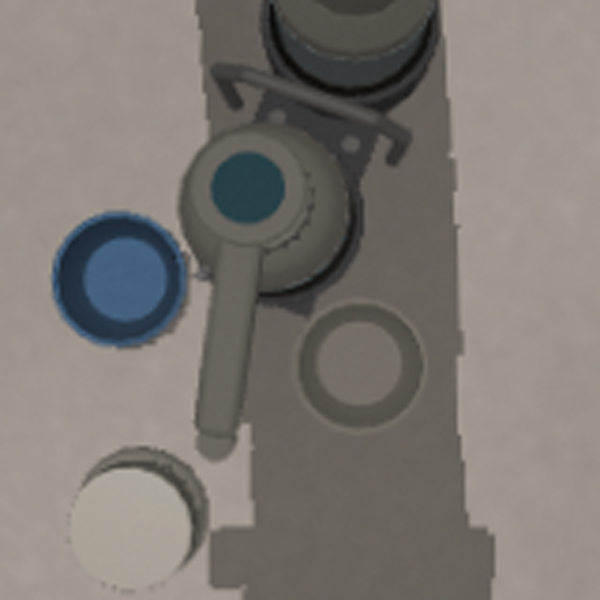

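The close crop shows the spout still pointing at (216,460), so it has not moved. The push missed, with no force recorded. I'll find out why before trying again.

Run:
```python
from h import *
s=bot.get_state();print({k:np.round(s[k],3) for k in s})
a=cv2.imread("pics/w2.png");b=cv2.imread("pics/t1f.png")[100:280,150:330]
c=np.hstack([cv2.resize(a,(480,360)),cv2.resize(b,(320,320),interpolation=2)[:320].repeat(1,0) if 0 else cv2.copyMakeBorder(cv2.resize(b,(320,320),interpolation=2),0,40,0,0,0)])
cv2.imwrite("pics/c2.png",c)
```

```text
{'t': np.float64(11.233), 'qpos': array([ 0.08 ,  0.497,  0.413,  1.486, -0.   ,  0.079]), 'joint_velocities': array([ 0.   , -0.003,  0.003, -0.002,  0.001,  0.002]), 'effort': array([ 1.2000e-02, -5.4565e+01,  2.7775e+01, -2.0000e-03,  0.0000e+00,
       -2.0000e-03]), 'tcp_pos': array([639.879, 124.937, 329.877]), 'orientation': array([-3.142, -0.   , -3.141]), 'contact_force': array([-0.571, -0.674, -0.435]), 'wrist_torque': array([-0.018, -0.023,  0.055]), 'gripper_force': np.float64(0.0), 'opening': np.float64(-0.002)}
```

View pics/c2.png

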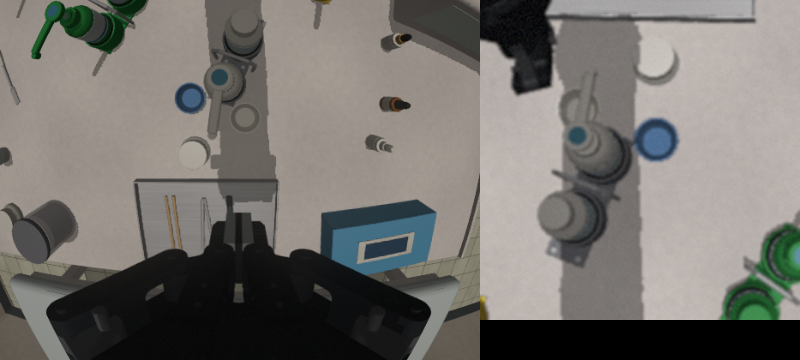

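The pictures show the gripper shut and the spout unmoved, at (577,135) to (590,72) in the inset. I'll repeat the sweep, logging the TCP and saving pictures mid-way.

Run:
```python
from h import *
d=np.deg2rad
p,o=pose(d(-30),50,-17,250);bot.move_ptp(p,o)
p,o=pose(d(-30),50,-17,172);bot.movel(p,o,max_speed=120)
ims=[]
for a in(-15,0,15):
    p,o=pose(d(a),50,-17,172);bot.movel(p,o,max_speed=60)
    s=bot.get_state();print(a,np.round(p,1),np.round(s['tcp_pos'],1),np.round(s['orientation'],2),np.round(s['contact_force'],1),np.round(s['wrist_torque'],2),round(s['t'],1))
    x=imaging.capture("side")[80:230,220:370];ims.append(cv2.resize(x,(266,266),interpolation=2))
    x=imaging.capture("wrist");cv2.imwrite(f"pics/d{a}.png",x);ims.append(cv2.resize(x[60:360,130:430],(266,266)))
cv2.imwrite("pics/d.png",np.vstack([np.hstack(ims[0::2]),np.hstack(ims[1::2])]))
```

```text
-15 [586.9  74.4 172. ] [587.4  74.4 172.8] [-3.14  0.   -1.83] [ 0.5 -0.6 -0.3] [-0.   -0.02  0.03] 13.5
0 [593.   86.8 172. ] [592.8  86.6 172. ] [ 3.14 -0.   -1.57] [-0.1  0.1 -0. ] [-0.05 -0.03 -0.02] 14.0
15 [595.7 100.3 172. ] [595.5 100.1 172. ] [ 3.14 -0.   -1.31] [ 1.   0.2 -0.4] [-0.    0.01  0.03] 14.5
```

View pics/d.png

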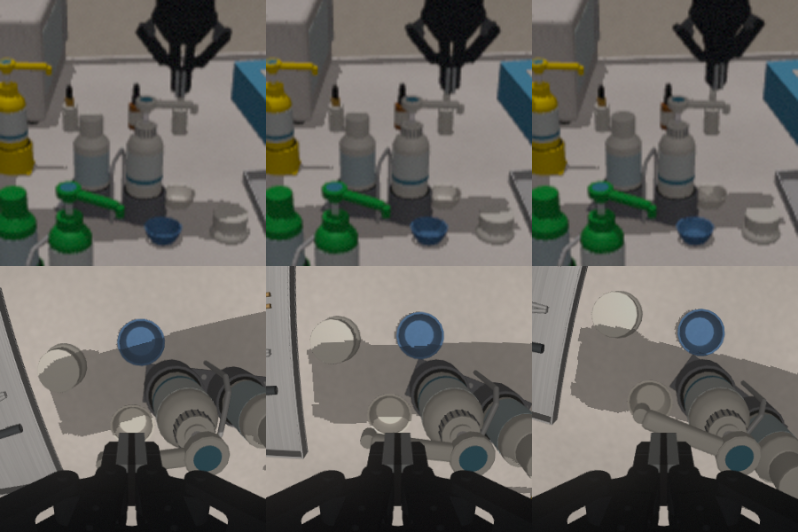

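In all three side frames the fingertips end above and behind the spout, at about (323,132) full-frame in the first. They should be in front of it at z=172. I'll check that pixel against the TCP's projection.

Run:
```python
from h import *
s=imaging.camera_model("side");t=imaging.camera_model("top");w=imaging.camera_model("wrist")
print(proj(s,[587.4,74.4,172.8]),proj(s,[595.5,100.1,172]),proj(s,[543,104,195]),proj(s,[610,97,195]),proj(s,[566.7,40.5,22]),proj(s,[660,45,38]))
st=bot.get_state();print(proj(w,st['tcp_pos'],True))
for z in(172,200,220): print(z,proj(t,[595.5,100.1,z]),proj(s,[595.5,100.1,z]))
x=imaging.capture("top")[110:230,150:270];y=imaging.capture("side")[90:210,240:360]
cv2.imwrite("pics/e.png",cv2.resize(np.hstack([x,y]),(800,400),interpolation=2))
```

```text
[320.59532303 147.6047386 ] [322.27422417 143.40471371] [301.61635986 134.90970644] [328.73249196 135.21640375] [311.68903073 206.62256406] [347.36383868 199.08121603]
[276.31169053 234.07557315]
172 [209.02662365 149.77738387] [322.27422417 143.40471371]
200 [206.31854034 146.54592899] [322.86577219 133.01317477]
220 [204.26457579 144.09500965] [323.29914392 125.40026904]
```

View pics/e.png

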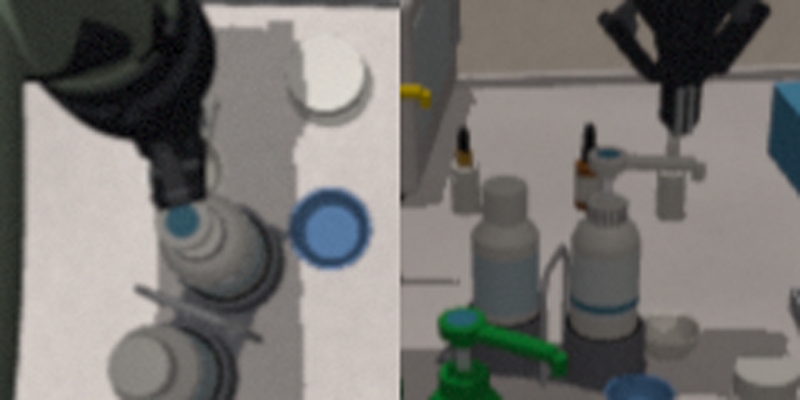

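The side view puts the real fingertips at about z=206 when the TCP reads 172, and the wrist view agrees. The fingers therefore end roughly 35 mm short of the stated TCP. I'll go lower, with a contact threshold, and sweep again.

Run:
```python
from h import *
d=np.deg2rad
p,o=pose(d(-32),52,-17,172);bot.movel(p,o,max_speed=120)
p[2]=140;print(bot.movel(p,o,max_speed=60,threshold=4))
def log(a):
    s=bot.get_state();print(a,np.round(s['tcp_pos'],1),np.round(s['contact_force'],1),round(s['t'],1))
log('dn')
for a in(-20,-10,0,10,20,28.5):
    p,o=pose(d(a),52,-17,140);hit=bot.movel(p,o,max_speed=50,threshold=8);log((a,hit))
    if hit: break
x=imaging.capture("side")[90:210,240:360]
p,o=pose(d(a-13),52,-17,140);bot.movel(p,o,max_speed=80)
y=imaging.capture("wrist");cv2.imwrite("pics/f_w.png",y)
cv2.imwrite("pics/f.png",np.hstack([cv2.resize(x,(380,380),interpolation=2),cv2.resize(y[20:400,90:510],(420,380))]))
```

```text
False
dn [578.1  61.8 139.9] [-0.1 -0.3  0.3] 16.4
(-20, False) [586.3  70.  140.3] [-0.9 -1.   0.1] 16.7
(-10, False) [591.1  77.9 140.1] [-0.4  0.  -0.2] 17.1
(0, False) [594.8  86.6 140. ] [ 0.1 -0.1 -0. ] 17.4
(10, False) [597.  96. 140.] [-0.1 -0.1  0.1] 17.8
(20, False) [597.6 105.5 140. ] [-0.  -0.4 -0.6] 18.1
(28.5, False) [596.8 113.6 140. ] [-1.3  0.4 -0.5] 18.4
```

View pics/f.png

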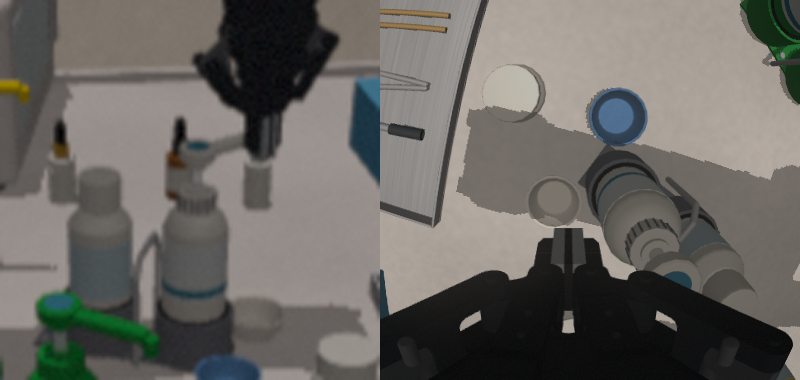

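The spout has swung (the side view now hides it behind the fingers), with no threshold hit. I've now used all 10 picture views, so I'll check the spout angle numerically by differencing two wrist images taken from the same pose.

```bash
cat > ang.py <<'E'
from h import *
def angles(f0,f1,m,z=191):
    a,b=[cv2.GaussianBlur(cv2.imread(f),(3,3),0).astype(int) for f in(f0,f1)]
    D=np.abs(a-b).sum(2);th=np.arange(-60,80,3)
    out=[]
    for t in th:
        v=[]
        for r in range(30,68,4):
            u=proj(m,[AX[0]+r*np.cos(np.deg2rad(t)),AX[1]+r*np.sin(np.deg2rad(t)),z],True).round().astype(int)
            v.append((D[u[1],u[0]],b[u[1],u[0]].mean()))
        out.append(np.mean(v,0).round())
    for t,o in zip(th,out): print(t,*o.astype(int),end=' | ')
E
python3 - <<'E'
from ang import *
st=bot.get_state();p=np.array(st['tcp_pos']);bot.movel([p[0],p[1],330],max_speed=250)
bot.move_ptp([640,125,330],[np.pi,0,np.pi])
m=imaging.camera_model("wrist");cv2.imwrite("pics/w3.png",imaging.capture("wrist"))
angles("pics/w2.png","pics/w3.png",m);print(bot.get_state()['t'])
E
```

```text
-60 1 101 | -57 2 98 | -54 2 100 | -51 3 101 | -48 3 101 | -45 1 101 | -42 3 101 | -39 2 99 | -36 2 101 | -33 2 116 | -30 4 129 | -27 1 145 | -24 1 150 | -21 6 151 | -18 31 151 | -15 99 150 | -12 142 148 | -9 135 143 | -6 107 131 | -3 81 119 | 0 25 101 | 3 8 95 | 6 1 94 | 9 1 94 | 12 0 94 | 15 2 91 | 18 3 85 | 21 19 86 | 24 39 93 | 27 62 94 | 30 52 99 | 33 44 99 | 36 60 92 | 39 34 94 | 42 13 90 | 45 4 82 | 48 1 87 | 51 1 92 | 54 2 91 | 57 1 94 | 60 1 98 | 63 1 100 | 66 1 104 | 69 1 104 | 72 1 107 | 75 1 109 | 78 1 110 | 21.4917
```

The diff bands put the old spout at about -8.5° and the new one at about 31.5°. The white dish lies at about 29°, so the spout is within roughly 3 mm of its centre. Now I'll press on the axis, slowly and under force control.

Run:
```python
from h import *
import sys
O=[np.pi,0,np.pi]
def F(n=4):
    v=[]
    for _ in range(n): bot.dwell(0.02);v.append(bot.get_state()['contact_force'])
    return np.mean(v,0)
bot.move_ptp([*AX,240],O)
h=bot.movel([*AX,190],O,max_speed=100,threshold=6);bot.dwell(.2);f0=F(8)
print(h,f0.round(2),bot.get_state()['t'])
if h: sys.exit()
h=bot.movel([*AX,135],O,max_speed=12,threshold=4.5)
s=bot.get_state();z=s['tcp_pos'][2];f=F();print(h,z.round(2),(f-f0).round(1),round(s['t'],1))
if not h: sys.exit()
z0=z;fz=(f-f0)[2];n=0
while z>z0-17 and n<70:
    z-=0.8 if fz<6 else 0.4 if fz<10.5 else 0.15;n+=1
    bot.movel([*AX,z],O,max_speed=6,threshold=8);d=F(3)-f0;fz=d[2]
    if n%3==0 or fz>11: print(round(z0-z,2),round(bot.get_state()['tcp_pos'][2],2),d.round(1))
    if fz>16.3: break
    if bot.get_state()['t']>44: print('late');break
for _ in range(5): bot.dwell(.1);print((F(4)-f0).round(1))
print(bot.get_state()['t'])
```

```text
False [ 0.59  0.11 -0.15] 23.075
True 148.79 [-0.9  0.3  4.4] 26.1
2.4 146.37 [-0.5 -0.3  4.6]
4.4 144.86 [-0.6  0.2  7.5]
5.6 143.82 [-1.2  0.3  8. ]
6.8 142.77 [-1.2  0.1  9.2]
8.0 141.73 [-0.8 -0.   9.6]
9.2 140.69 [-1.4 -0.4 10.4]
9.75 140.3 [-1.1 -0.1 11.2]
9.9 140.26 [-1.5  0.4 11.8]
10.05 140.28 [-1.7 -0.1 12.7]
10.2 140.24 [-1.8  0.2 12.8]
10.35 140.23 [-1.3 -0.1 13.6]
10.5 140.21 [-1.9  0.2 14.2]
10.65 140.21 [-2.2  0.3 15. ]
10.8 140.2 [-2.  -0.3 16.1]
10.95 140.15 [-2.  -0.7 15.9]
11.1 140.13 [-1.7 -0.4 17.1]
[-1.7 -0.3 16.9]
[-2.2 -0.6 17.2]
[-2.5 -0.1 17.4]
[-1.5 -0.3 17.2]
[-1.9  0.2 16.9]
35.9
```

The head is seated at 17 N and was held for about 0.9 s. Now I'll release it and check.

Run:
```python
from ang import *
bot.movel([*AX,175],[np.pi,0,np.pi],max_speed=25)
bot.movel([*AX,330],max_speed=200)
bot.move_ptp([640,125,330],[np.pi,0,np.pi]);bot.dwell(.3)
m=imaging.camera_model("wrist");cv2.imwrite("pics/w4.png",imaging.capture("wrist"))
angles("pics/w2.png","pics/w4.png",m)
D=cv2.absdiff(cv2.imread("pics/w3.png"),cv2.imread("pics/w4.png")).sum(2)[0:240]
ys,xs=np.nonzero(D>40);print('\nchanged',len(xs),(xs.min(),xs.max(),ys.min(),ys.max()) if len(xs) else '')
s=bot.get_state();print(s['t'],s['contact_force'].round(1))
```

```text
-60 3 98 | -57 2 100 | -54 2 101 | -51 1 101 | -48 1 101 | -45 2 103 | -42 3 105 | -39 3 98 | -36 3 102 | -33 5 117 | -30 5 134 | -27 4 146 | -24 1 150 | -21 6 150 | -18 31 151 | -15 101 151 | -12 144 149 | -9 134 143 | -6 110 131 | -3 80 120 | 0 21 102 | 3 5 96 | 6 1 94 | 9 1 94 | 12 1 94 | 15 1 92 | 18 2 84 | 21 18 86 | 24 39 92 | 27 62 94 | 30 52 99 | 33 45 98 | 36 60 92 | 39 36 93 | 42 19 92 | 45 6 83 | 48 1 87 | 51 1 92 | 54 3 91 | 57 1 95 | 60 2 97 | 63 1 100 | 66 1 104 | 69 1 104 | 72 1 107 | 75 1 109 | 78 1 110 | 
changed 1618 (np.int64(0), np.int64(559), np.int64(0), np.int64(239))
39.3 [ 0.4  0.6 -0.6]
```

```bash
python3 -c "
from bench import bot
print(bot.sign_off())"
```

```text
the job is handed in; nothing more can be done
None
```

I turned the spout to within about 3 mm of the white dish's centre, pressed the pump onto its second stop at about 17 N for about 0.9 s, and released it. I handed the job in just after 39 s; the final wrist image matched the pre-press one (spout in place, head up), but no verdict was returned.

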